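Hold a pendant pressed in its sprung nest

TASK

One of the two sprung nests in the steel pressing block holds a solid pendant, whose stone is freshly cemented in; the other holds an open ring. Lift the collared punch out of its wooden stand, lower its foot into the nest with the solid pendant and press gently down against the spring until the punch's collar sits flat and firm on the top of the block, leaving the ring's nest and everything else on the bench alone. Finish while still holding the punch pressed down on that stop: do not let go or ease off.

Things in the scene. Friction and masses are not known exactly. Their poses are not given: they have to be found in the camera images.
- block: Fixed steel block, 90 (x) by 170 (y) by 45 mm high, a low dark strap at its foot sticking out 15 mm on each long side. Origin: centre of its underside, z up; may be turned, on either side of the bench. Two round wells, 33 mm wide, on its y axis 45 mm either side of centre. In each a sprung plunger with a flat 25 mm round top, at rest 5 mm below the block's top, carries one workpiece.
- well_a (a point): Centre of the mouth of one well, at the level of the block's top face (45 mm above the bench), at y = +45 mm in the block's frame.
- well_b (a point): Centre of the mouth of the other well, at the level of the block's top face, at y = -45 mm in the block's frame.
- plunger_a (a joint): Travel in m of the sprung plunger in well_a: 0 at rest (up), growing as it is pressed down, 0.018 at most. Spring: 4 N at the start of travel plus 0.4 N per mm. With the pendant on it and the punch's collar on the block it reads about 0.014 (spring then about 9.6 N).
- plunger_b (a joint): The same for the plunger in well_b.
- pendant: Loose solid silver disc with a flat pale stone filling its top, 28 mm in diameter, 7 mm thick, 20 g, lying on one of the two plungers (which one varies), its top 2 mm above the block's top face. Origin at the centre of its underside.
- ring: Loose open silver ring, 28 mm outside, 19 mm inside (the dark plunger shows through), 7 mm thick, 15 g, lying on the other plunger. Origin at the centre of its underside. Leave it and its plunger alone.
- punch: Loose round aluminium punch, about 0.14 kg. From below: foot 25 mm in diameter, 12 mm long; collar 52 mm in diameter, 8 mm thick (12 to 20 mm above the foot's end); shank 22 mm in diameter, from 20 to 80 mm. Origin: centre of the foot's end, z up the shank. Starts upright in its stand, collar resting on it, foot's end 10 mm above the bench. Grip the shank just above the collar.
- stand: Fixed wooden stand, 80 by 80 by 22 mm high, with a 29 mm through hole in its middle in which the punch's foot hangs. Origin at the centre of its underside.
- pliers: Bystander: pliers lying flat, about 135 mm long. Origin at the rivet, on the bench.
- jar: Bystander: small closed jar, 38 mm across, 45 mm high, near the middle between block and stand. Origin under its centre.
- hammer: Bystander: small hammer lying flat, about 220 mm long. Origin on its underside.
- file: Bystander: file with a wooden handle lying flat, about 195 mm long, 16 mm high. Origin on its underside.
- tweezers: Bystander: steel tweezers lying flat, 125 mm long. Origin on their underside.
- tray: Bystander: shallow open wooden tray, 90 by 120 by 22 mm. Origin under its centre.
- doming: Bystander: brass doming cube, 45 mm. Origin under its centre.

How it is judged:
On the way, in this order (a step that is already met when the one before it is completed fails the run):
1. the punch is lifted clear of its stand (height (world z) of punch above 0.035 m), for 0.1 s.
2. the punch presses the pendant down until its collar meets the block (((horizontal distance between pendant and well_a below 0.006 m and horizontal distance between punch and well_a below 0.007 m and value of joint plunger_a above 0.0122 m) or (horizontal distance between pendant and well_b below 0.006 m and horizontal distance between punch and well_b below 0.007 m and value of joint plunger_b above 0.0122 m)) and contact force between punch and pendant above 2 N and contact force between punch and block above 1 N and angle between punch's own z axis and vertical below 0.07 rad), for 0.2 s.
At the end, for the whole second after the job is handed in: Fingers on the punch (over 1 N); foot pressing the pendant (over 2 N); pendant within 6 mm and punch within 7 mm of the well's centre; that plunger down over 12.2 mm; collar bearing on the block with 1 to 35 N; punch within 0.07 rad of upright, at rest (all of step 2 and contact force between punch and block below 35 N and contact force between the fingers and punch above 1 N and linear speed of punch below 0.02 m/s); the arm keeps its last pose, push and grip.
It fails at once if the ring's plunger is pressed down more than 4 mm ((horizontal distance between ring and well_a below 0.02 m and value of joint plunger_a above 0.004 m) or (horizontal distance between ring and well_b below 0.02 m and value of joint plunger_b above 0.004 m)).
It fails at once if the ring is moved more than 15 mm (distance of ring from where it was at the start of the episode above 0.015 m).
It fails at once if the punch is rammed onto the block or pendant with more than 60 N (contact force between punch and block above 60 N or contact force between punch and pendant above 60 N).
It fails at once if a bystander (pliers, jar, hammer, file, tweezers, tray, doming cube) is moved more than 20 mm (distance of any of pliers, jar, hammer, file, tweezers, tray, doming from where it was at the start of the episode above 0.02 m).
It also fails if it takes over 48 s, if anything falls off the work surface, if the arm or the gripper's body presses on something with over 40 N, if the wrist force passes 120 N, or if a joint passes its speed limit or range.

ROBOT

A 6-joint arm with a two-finger parallel gripper is mounted at the origin on the work surface. World frame = base frame: x ahead of the robot, y to its left, z up, the work surface at z = 0. Lengths are in m, angles in rad, forces in N, time in s.
With the tool pointing down it reaches from about 0.25 to 0.725 m from the base axis. Payload 4 kg.
Tool frame: the origin (TCP) lies midway between the tips of the shut fingers; the grasp point (between the pads) lies 19 mm behind it; x points along the fingers, y is the direction in which the jaws open and shut, and the axes are right-handed (so a half turn about x gives the same grasp; the last joint's range is limited). The gripper opens to 85 mm and grips with 20 to 120 N. Pads are 22 mm wide; open, the fingers measure 114 mm over their backs; the gripper's body (76 mm by 85 mm) begins 54 mm behind the grasp point. The pads swing forward as they close: fully open they stand 13 mm farther back than shut.
Start: joints at [1.121, 0.241, 0.005, 1.335, 0, 1.571], TCP at [0.217, 0.45, 0.231] pointing down, gripper open.
Joint ranges: [-2.72, 2.72], [-1.05, 1.87], [-1.09, 1.28], [-1.99, 2.15], [-1.42, 1.44], [-3.14, 3.14]. Speed limits (rad/s): [2.79, 2.79, 3.14, 3.14, 3.14, 3.14].

INTERFACE

Orientations are given as a unit quaternion [x, y, z, w].
In Python, from workcell import * gives the robot as it stands.
- The arm moves only by the tool play_rows, never from a script. Its argument "plan" is a list of rows, each a list of 7 numbers: the shift along the tool's x, y, z in mm, then the turn, a rotation vector about the tool's x, y, z in rad, then the closure, from -1 (fully open) to 1 (shut). In form: [[x, y, z, rx, ry, rz, grip], ...]. A call has 1 to 20 rows; each row shifts and turns the commanded pose from where the row before left it, along the tool's axes as they then stand; what a row does not reach is not made up. A row lasts 1/12 s, in which the tool goes at most 41.7 mm and 7.16 degrees, less where a joint would pass 70% of its speed; a pose out of reach is approached as far as the arm can. A call with a gripper value outside its range is refused whole. The fingers move at their own pace and stop on an object; the grip force is fixed at half the most. Time passes only in rows, so rows that do not move let the fingers close. It gives the time, the measured TCP pose, the force and the opening at its end, in the units of the state.
- get_obs(): the state, without advancing time (a new reading comes with each control period).
- camera(name): name is "side" or "top" or "wrist"; returns a dict with "frame" (400x640x3 uint8, red, green, blue), "depth" (400x640 float32, m along the optical axis (not along the pixel's ray), 0 where there is no reading), "fx", "fy", "cx", "cy" (pixels), "camera_from_world" (4x4, takes a point from world to camera coordinates). Camera axes: x right, y up, looking along -z (the intrinsics and any distortion apply to the point x, -y, -z); pixel columns grow to the right and rows downward; lengths in m; the calibration is good to about 2 mm. A picture is of the moment at which its call begins.
- job_done(): hands the job in, once; it reports no verdict.
Trained networks look in a picture, given as the dict that the camera call returned (one of the last four; its "shot" number tells which), for a name from the list of things; names that differ only in an ending like _2 or _b are one class to them, and where a whole thing is asked for, a point or a joint stands for the part that bears it (a point fixed in the world has none). Each returns a list of dicts, best first, with "confidence" (0 to 1); they miss things now and then, are a little off and sometimes report something else, mostly with a low value. They report only what shows in the picture. A call takes as long as a camera call.
- search_frame(thing, picture): "centre" ([x, y, z] in m, in world coordinates, good to about 4 mm: the middle of the surface that is visible of it).
- pinpoint(thing, picture): "centre" ([x, y, z] in m, in world coordinates, good to about 4 mm: a listed point, or the origin of a listed thing).
The state is a dict: "clock": time; "joint_pos": joint angles; "joint_vel": joint speeds; "tau": joint torques, N m; "eef_pos": TCP position; "tool_rot": TCP orientation; "ft_force": force on the tool from outside, world axes, zero at the start; "ft_torque": the same for the moment, N m; "grip_width": finger opening in m.
Only numpy, scipy, OpenCV 4.12 (cv2) and the standard library are available. Lean on these libraries where they do the work, as an engineer would, in place of code of your own. Each camera call takes 0.05 s, during which the arm holds its last target. There are 200 camera calls.

## Working session

There is one attempt and no reset: what is moved stays moved. The work goes in short steps, Python scripts to look and compute and a tool call to move; the robot and the scene stay as the last step left them, time stands still between calls to the robot, and variables do not carry over. Pictures are saved under pics/ and viewed, about 8 in all and at most 12, crops included, and the job is handed in when it is done.

Besides the shell and the picture viewer there is one more tool, called after ">>>" as name(argument=value, ...) on one line, values as JSON. play_rows: Moves the arm, as the interface text tells. Its arguments: {"type":"object","properties":{"plan":{"type":"array","items":{"type":"array","items":{"type":"number"}}}},"required":["plan"]}

```bash
mkdir -p pics
cat > h.py <<'E'
from workcell import *
import numpy as np, cv2
def save(p,n,crop=None,s=1):
    f=p["frame"][:,:,::-1]
    if crop: f=f[crop[1]:crop[3],crop[0]:crop[2]]
    cv2.imwrite("pics/"+n,cv2.resize(f,None,fx=s,fy=s))
def world(p):
    d=p["depth"]; v,u=np.mgrid[:d.shape[0],:d.shape[1]]
    c=np.stack([(u-p["cx"])*d/p["fx"],-(v-p["cy"])*d/p["fy"],-d,np.ones_like(d)],-1)
    return (c@np.linalg.inv(p["camera_from_world"]).T)[...,:3]
E
python3 - <<'E'
from h import *
o=get_obs(); print({k:np.round(v,3) for k,v in o.items()})
p=camera("top"); save(p,"top.png"); print(np.round(p["camera_from_world"],3),p["fx"],p["cx"],p["cy"])
for t in ["block","well_a","pendant","ring","punch","stand","jar","tray","pliers","hammer","file","tweezers","doming"]:
    print(t,[(np.round(r["centre"],3),round(r["confidence"],2)) for r in pinpoint(t,p)[:3]])
E
```

```text
{'clock': np.float64(0.0), 'joint_pos': array([ 1.121,  0.241,  0.004,  1.335, -0.   ,  1.571]), 'joint_vel': array([-0.001, -0.002,  0.001, -0.001,  0.001,  0.001]), 'tau': array([-1.0000e-03, -3.7232e+01,  2.5241e+01,  1.7000e-02, -0.0000e+00,
       -0.0000e+00]), 'eef_pos': array([0.217, 0.45 , 0.23 ]), 'tool_rot': array([ 0.157,  0.689, -0.158,  0.689]), 'ft_force': array([ 0.25 ,  0.207, -0.179]), 'ft_torque': array([-0.008, -0.012,  0.006]), 'grip_width': np.float64(0.086)}
[[-0.014 -1.     0.008 -0.013]
 [ 0.997 -0.013  0.071 -0.558]
 [-0.071  0.009  0.997 -1.598]
 [ 0.     0.     0.     1.   ]] 498.00615763429477 318.3656757177809 196.33272881088772
block [(array([0.541, 0.201, 0.001]), 0.74)]
well_a [(array([0.558, 0.156, 0.043]), 0.72), (array([0.527, 0.24 , 0.044]), 0.68)]
pendant [(array([0.56 , 0.159, 0.041]), 0.54)]
ring [(array([0.526, 0.239, 0.04 ]), 0.5)]
punch [(array([ 0.556, -0.168,  0.009]), 0.5)]
stand [(array([ 0.554, -0.173,  0.004]), 0.63), (array([0.377, 0.203, 0.   ]), 0.4)]
jar [(array([ 0.578, -0.018, -0.001]), 0.41)]
tray [(array([0.556, 0.414, 0.002]), 0.88)]
pliers [(array([0.748, 0.188, 0.004]), 0.49)]
hammer [(array([ 0.758, -0.146, -0.   ]), 0.86)]
file [(array([0.56 , 0.157, 0.042]), 0.27)]
tweezers []
doming [(array([ 0.494, -0.453,  0.005]), 0.59)]
```

View pics/top.png

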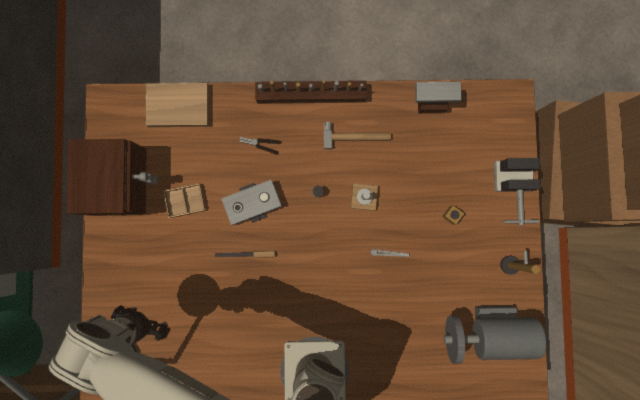

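The top view shows the block at about (252,202). The pale solid pendant is in the nest at (264,197), world ~(0.559,0.158). The ring with its dark centre is at (238,207), and the punch in its stand at (365,197). This matches the networks. Next I'll take a close wrist look over the block.

```bash
cat >> h.py <<'E'
from scipy.spatial.transform import Rotation as R
def delta(pos,xdown=True,yaw_y=None):
    o=get_obs(); r=R.from_quat(o["tool_rot"]); m=r.as_matrix()
    print("tool axes (cols)\n",np.round(m,3),"\npos",np.round(o["eef_pos"],4),"q",np.round(o["joint_pos"],2))
    print("shift mm",np.round(1000*m.T@(np.array(pos)-o["eef_pos"]),1))
E
python3 - <<'E'
from h import *
delta([0.50,0.20,0.27])
p=camera("wrist"); c=np.linalg.inv(p["camera_from_world"]); print(np.round(c,3),p["fx"])
E
```

```text
tool axes (cols)
 [[ 0.     0.435  0.901]
 [ 0.     0.901 -0.435]
 [-1.     0.    -0.   ]] 
pos [0.2174 0.4503 0.2313] q [1.12 0.24 0.01 1.34 0.   1.57]
shift mm [ -38.7 -102.5  363.3]
[[ 0.433 -0.867 -0.245  0.156]
 [ 0.901  0.417  0.117  0.48 ]
 [ 0.001 -0.271  0.963  0.374]
 [ 0.     0.     0.     1.   ]] 302.9581202656133
```

>>> play_rows(plan=[[-4, -10, 36, 0, 0, 0, -1], [-4, -10, 36, 0, 0, 0, -1], [-4, -10, 36, 0, 0, 0, -1], [-4, -10, 36, 0, 0, 0, -1], [-4, -10, 36, 0, 0, 0, -1], [-4, -10, 36, 0, 0, 0, -1], [-4, -10, 36, 0, 0, 0, -1], [-4, -10, 36, 0, 0, 0, -1], [-4, -10, 36, 0, 0, 0, -1], [-4, -10, 36, 0, 0, 0, -1], [0, 0, 0, 0, 0, 0, -1], [0, 0, 0, 0, 0, 0, -1], [0, 0, 0, 0, 0, 0, -1]])

```text
clock: 1.83
eef_pos: [0.4978, 0.2036, 0.271]
tool_rot: [0.158, 0.69, -0.158, 0.689]
ft_force: [0.2, -0.3, -0.1]
grip_width: 0.0851
```

Run:
```python
from h import *
p=camera("wrist"); save(p,"w1.png")
for t in ["block","well_a","pendant","ring"]:
    print(t,[(np.round(r["centre"],4),round(r["confidence"],2)) for r in pinpoint(t,p)[:3]])
W=world(p); np.savez("w1.npz",W=W,f=p["frame"])
delta([0.556,-0.168,0.27])
```

```text
block [(array([0.5434, 0.1963, 0.0008]), 0.73)]
well_a [(array([0.5316, 0.2388, 0.0428]), 0.84), (array([0.5603, 0.1493, 0.0466]), 0.7), (array([ 0.5618, -0.1669,  0.0125]), 0.47)]
pendant [(array([0.5568, 0.1578, 0.0347]), 0.58)]
ring [(array([0.529 , 0.2307, 0.0354]), 0.59)]
tool axes (cols)
 [[-0.     0.433  0.901]
 [ 0.     0.901 -0.433]
 [-1.     0.    -0.   ]] 
pos [0.4972 0.2047 0.2714] q [0.39 0.3  0.19 1.46 0.   0.84]
shift mm [   1.4 -310.5  214.3]
```

View pics/w1.png

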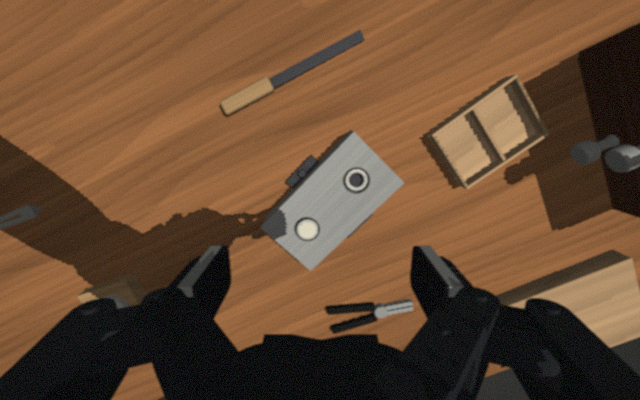

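The wrist view shows the block with the pale, filled pendant at (307,229) and the open ring at (356,180). I'll fit both from depth and edges.

Run:
```python
from h import *
z=np.load("w1.npz"); W,f=z["W"],z["f"]
reg=(np.abs(W[...,0]-.543)<.12)&(np.abs(W[...,1]-.2)<.12)
m=reg&(W[...,2]>.035)&(W[...,2]<.058)
P=W[m]; top=P[np.abs(P[:,2]-np.median(P[:,2]))<.004]
r=cv2.minAreaRect(top[:,:2].astype(np.float32)*1000); print("block rect",r,"z",np.median(top[:,2]))
hsv=cv2.cvtColor(f,cv2.COLOR_RGB2HSV)
bright=reg&(f.min(-1)>150)
n,l,s,c=cv2.connectedComponentsWithStats(bright.astype(np.uint8))
for i in range(1,n):
    if s[i,4]>30: print(s[i],np.round(c[i],1),np.round(W[l==i].mean(0),4), np.round(np.ptp(W[l==i],axis=0),3))
```

```text
block rect ((545.4501953125, 196.44305419921875), (90.70431518554688, 170.4476318359375), 20.396894454956055) z 0.0451465327941068
[ 281  134   87   89 1422] [325.  177.4] [0.5092 0.2051 0.0469] [0.106 0.13  0.371]
[363 155  16  14  60] [370.  161.6] [0.5153 0.2637 0.0452] [0.01  0.019 0.004]
[346 170  21  20 135] [355.9 179.7] [0.5274 0.239  0.0499] [0.104 0.025 0.368]
[329 191  12  14  42] [334.6 197.4] [0.5378 0.2055 0.045 ] [0.011 0.019 0.003]
[316 204  13  11  31] [322. 209.] [0.5448 0.1845 0.045 ] [0.008 0.019 0.004]
[298 220  19  19 292] [307.1 229.1] [0.5603 0.1556 0.0474] [0.025 0.025 0.004]
[278 229  16  15  47] [285.6 236. ] [0.5575 0.1254 0.0451] [0.014 0.024 0.003]
[300 241  15  14  42] [306.1 246.8] [0.583  0.1427 0.045 ] [0.011 0.026 0.003]
```

>>> play_rows(plan=[[0, -26, 18, 0.1, 0, 0, -1], [0, 0, 0, 0, 0, 0, -1]])

```text
clock: 2.25
eef_pos: [0.5028, 0.1704, 0.2715]
tool_rot: [0.192, 0.68, -0.194, 0.681]
ft_force: [-0.0, -0.4, -0.4]
grip_width: 0.0856
```

Run:
```python
from h import *
delta([0.49,-0.165,0.25])
```

```text
tool axes (cols)
 [[ 0.     0.525  0.851]
 [-0.002  0.851 -0.525]
 [-1.    -0.002  0.002]] 
pos [0.5028 0.1704 0.2715] q [ 0.33  0.29  0.18  1.46 -0.    0.88]
shift mm [  22.3 -292.   165.4]
```

>>> play_rows(plan=[[2, -29, 16.5, 0, 0, 0, -1], [2, -29, 16.5, 0, 0, 0, -1], [2, -29, 16.5, 0, 0, 0, -1], [2, -29, 16.5, 0, 0, 0, -1], [2, -29, 16.5, 0, 0, 0, -1], [2, -29, 16.5, 0, 0, 0, -1], [2, -29, 16.5, 0, 0, 0, -1], [2, -29, 16.5, 0, 0, 0, -1], [2, -29, 16.5, 0, 0, 0, -1], [2, -29, 16.5, 0, 0, 0, -1], [0, 0, 0, 0, 0, 0, -1], [0, 0, 0, 0, 0, 0, -1], [0, 0, 0, 0, 0, 0, -1]])

```text
clock: 3.33
eef_pos: [0.4921, -0.1603, 0.2513]
tool_rot: [0.192, 0.681, -0.192, 0.681]
ft_force: [-0.3, -0.1, -0.3]
grip_width: 0.0856
```

Run:
```python
from h import *
p=camera("wrist"); save(p,"w2.png")
for t in ["punch","stand","jar"]:
    print(t,[(np.round(r["centre"],4),round(r["confidence"],2)) for r in pinpoint(t,p)[:3]])
W=world(p)
reg=(np.abs(W[...,0]-.556)<.07)&(np.abs(W[...,1]+.17)<.07)
for a,b,n in [(.016,.026,"stand"),(.026,.036,"collar"),(.083,.097,"shanktop")]:
    P=W[reg&(W[...,2]>a)&(W[...,2]<b)]
    if len(P)>5:
        print(n,len(P),np.median(P[:,2]),cv2.minAreaRect(P[:,:2].astype(np.float32)*1000),cv2.minEnclosingCircle(P[:,:2].astype(np.float32)*1000),P.mean(0))
delta([0.556,-0.168,0.12])
```

```text
punch [(array([ 0.5633, -0.1701,  0.0084]), 0.94)]
stand [(array([ 5.564e-01, -1.678e-01, -1.000e-04]), 0.56), (array([ 0.3773, -0.2515, -0.0021]), 0.32)]
jar [(array([ 0.5759, -0.0141,  0.0011]), 0.89), (array([ 5.421e-01,  1.992e-01, -3.000e-04]), 0.52)]
stand 2248 0.02215038134453992 ((559.033935546875, -167.73480224609375), (80.26190948486328, 80.53590393066406), 83.44029235839844) ((558.6787109375, -167.27037048339844), 55.66381072998047) [ 0.55316336 -0.16542554  0.02207717]
collar 825 0.030142909451853883 ((557.141357421875, -166.85902404785156), (51.34550094604492, 47.451210021972656), 69.48849487304688) ((558.9573974609375, -167.38108825683594), 25.822160720825195) [ 0.55344764 -0.16547174  0.03012387]
shanktop 338 0.0900482038469759 ((558.6128540039062, -167.72183227539062), (20.692611694335938, 21.135303497314453), 62.14967346191406) ((558.7372436523438, -167.5389862060547), 11.041149139404297) [ 0.55786743 -0.16733657  0.08969947]
tool axes (cols)
 [[ 0.     0.52   0.854]
 [ 0.     0.854 -0.52 ]
 [-1.     0.     0.   ]] 
pos [ 0.4924 -0.1596  0.2516] q [-0.31  0.27  0.09  1.4   0.    0.23]
shift mm [131.6  25.9  58.6]
```

View pics/w2.png

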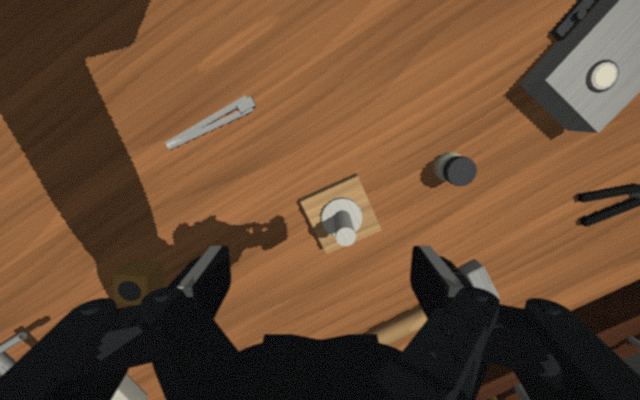

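The punch is upright at (342,225), centred at (0.5587,-0.1676), and the jar at (460,170) is clear. Moving down to it.

>>> play_rows(plan=[[10, 7, 15.2, 0, 0, 0, -1], [10, 7, 15.2, 0, 0, 0, -1], [10, 7, 15.2, 0, 0, 0, -1], [10, 6.5, 15.2, 0, 0, 0, -1], [20, 0, 0, 0, 0, 0, -1], [20, 0, 0, 0, 0, 0, -1], [20, 0, 0, 0, 0, 0, -1], [20, 0, 0, 0, 0, 0, -1], [20, 0, 0, 0, 0, 0, -1], [20, 0, 0, 0, 0, 0, -1], [20, 0, 0, 0, 0, 0, -1], [20, 0, 0, 0, 0, 0, -1], [10, 0, 0, 0, 0, 0, -1], [5, 0, 0, 0, 0, 0, -1], [0, 0, 0, 0, 0, 0, -1], [0, 0, 0, 0, 0, 0, -1], [0, 0, 0, 0, 0, 0, -1]])

```text
clock: 4.95
eef_pos: [0.5596, -0.1695, 0.0377]
tool_rot: [0.192, 0.68, -0.192, 0.682]
ft_force: [0.4, 0.3, 0.6]
grip_width: 0.0857
```

Now closing on the shank. Once I see the grip width, I'll lift.

>>> play_rows(plan=[[0, 0, 0, 0, 0, 0, 1], [0, 0, 0, 0, 0, 0, 1], [0, 0, 0, 0, 0, 0, 1], [0, 0, 0, 0, 0, 0, 1], [0, 0, 0, 0, 0, 0, 1], [0, 0, 0, 0, 0, 0, 1], [0, 0, 0, 0, 0, 0, 1], [0, 0, 0, 0, 0, 0, 1], [0, 0, 0, 0, 0, 0, 1], [0, 0, 0, 0, 0, 0, 1], [0, 0, 0, 0, 0, 0, 1], [0, 0, 0, 0, 0, 0, 1]])

```text
clock: 5.95
eef_pos: [0.5587, -0.1695, 0.0367]
tool_rot: [0.192, 0.68, -0.192, 0.681]
ft_force: [-0.4, -0.6, 5.6]
grip_width: 0.0204
```

>>> play_rows(plan=[[-5, 0, 0, 0, 0, 0, 1], [-10, 0, 0, 0, 0, 0, 1], [-15, 0, 0, 0, 0, 0, 1], [-15, 0, 0, 0, 0, 0, 1], [-15, 0, 0, 0, 0, 0, 1], [-15, 0, 0, 0, 0, 0, 1], [-15, 0, 0, 0, 0, 0, 1], [-15, 0, 0, 0, 0, 0, 1], [-15, 0, 0, 0, 0, 0, 1], [-10, 0, 0, 0, 0, 0, 1], [0, 0, 0, 0, 0, 0, 1], [0, 0, 0, 0, 0, 0, 1]])

```text
clock: 6.95
eef_pos: [0.5585, -0.1694, 0.1666]
tool_rot: [0.192, 0.68, -0.192, 0.681]
ft_force: [0.4, -0.3, -1.4]
grip_width: 0.0208
```

Run:
```python
from h import *
delta([0.561,0.155,0.167]); o=get_obs(); print(o["ft_force"],o["grip_width"])
p=camera("side"); save(p,"s1.png")
p=camera("wrist"); W=world(p); np.savez("w3.npz",W=W,f=p["frame"]); save(p,"w3.png")
```

```text
tool axes (cols)
 [[ 0.001  0.523  0.853]
 [-0.     0.853 -0.523]
 [-1.     0.     0.001]] 
pos [ 0.5585 -0.1694  0.1666] q [-0.29  0.44  0.12  1.25 -0.    0.26]
shift mm [  -0.5  277.9 -167.4]
[ 0.36956664 -0.31650895 -1.37683195] 0.020847298955418307
```

View pics/s1.png

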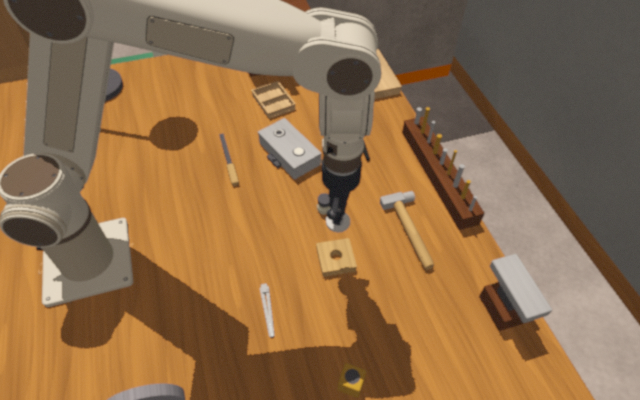

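View pics/w3.png

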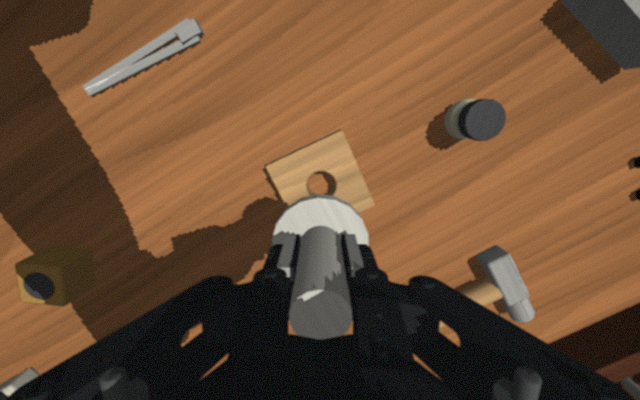

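The side view shows the punch out of the stand, whose hole is empty at (336,254). I'll measure how the punch sits in the hand from the collar in the wrist depth.

Run:
```python
from h import *
z=np.load("w3.npz"); W=z["W"]; o=get_obs(); e=o["eef_pos"]; M=R.from_quat(o["tool_rot"]).as_matrix()
L=(W-e)@M*1000   # tool frame mm
v,u=np.mgrid[:400,:640]
m=(v>195)&(v<240)&(u>265)&(u<375)&(L[...,0]>0)&(L[...,0]<25)
P=L[m]; print(len(P),np.median(P[:,0]))
P=P[np.abs(P[:,0]-np.median(P[:,0]))<4]
A=np.c_[P[:,1:],np.ones(len(P))]; k,*_=np.linalg.lstsq(A,P[:,0],rcond=None); print("plane x = a y + b z + c",k, "resid",np.std(A@k-P[:,0]))
# circle fit on outer edge: most negative z per y bin
E=[]
for y in np.arange(-22,23,2):
    q=P[np.abs(P[:,1]-y)<1]
    if len(q)>2: E.append((y,q[:,2].min()))
E=np.array(E)
from scipy.optimize import least_squares
f=least_squares(lambda c:np.hypot(E[:,0]-c[0],E[:,1]-c[1])-26,[0,0],loss="soft_l1"); print("collar centre tool y,z",f.x,"resid",np.std(f.fun),E[[0,-1]])
s=(v>275)&(v<335)&(u>285)&(u<360)&(L[...,0]<-40)&(L[...,0]>-75)
T=L[s]; t=T[np.abs(T[:,0]-np.percentile(T[:,0],5))<3]; print("shank top",len(t),t.mean(0),cv2.minEnclosingCircle(t[:,1:].astype(np.float32)))
print("quat axis tilt", M[:,0])
```

```text
2907 6.197131425813557
plane x = a y + b z + c [-1.00015646e-04 -3.87418695e-02  5.63183436e+00] resid 0.8683329928133603
collar centre tool y,z [ 0.91854625 -0.11685483] resid 0.18469739763684107 [[-22.         -12.63194657]
 [ 22.         -15.99517996]]
shank top 172 [-55.74357289   2.52023791  -5.53040602] ((1.608374834060669, -5.171036243438721), 13.87585163116455)
quat axis tilt [-2.04296765e-03  5.97731362e-04 -9.99997734e-01]
```

Run:
```python
from h import *
z=np.load("w3.npz"); W=z["W"]; o=get_obs(); e=o["eef_pos"]; M=R.from_quat(o["tool_rot"]).as_matrix()
L=(W-e)@M*1000
v,u=np.mgrid[:400,:640]
def plane(m,x0,tol=1.5):
    P=L[m]; k=np.array([0,0,x0])
    for t in [3,2,tol,1,1]:
        A=np.c_[P[:,1:],np.ones(len(P))]; g=np.abs(A@k-P[:,0])<t
        k,*_=np.linalg.lstsq(A[g],P[g,0],rcond=None)
    print(k,g.sum(),"std",np.std((A@k-P[:,0])[g])); return P[g]
c=plane((v>195)&(v<240)&(u>265)&(u<375),5.8)
print(c.min(0),c.max(0))
t=plane((v>285)&(v<340)&(u>285)&(u<360),-55)
print(t.min(0),t.max(0),cv2.minEnclosingCircle(t[:,1:].astype(np.float32)))
for r in range(205,345,8): print(r,np.round(L[r,320],1),end=' ')
# shank side silhouettes: line along shank middle column
```

```text
[-2.26604773e-04 -6.54886991e-03  6.05310195e+00] 2311 std 0.48775735790728186
[  5.08728874 -24.78811892 -26.22536096] [ 7.22639431 26.23166026 -2.6776971 ]
[ 9.76832708e-04 -4.70111363e-03 -5.38166153e+01] 2458 std 0.4537609241306003
[-54.8189488  -10.76982707 -11.85669497] [-52.76257968  13.73127003   8.81122222] ((1.5078397989273071, -4.209427356719971), 14.404387474060059)
205 [  4.8   0.7 -22.4] 213 [  6.5   0.7 -17.5] 221 [  6.1   0.7 -13.2] 229 [  0.3   0.7 -11. ] 237 [ -9.7   0.7 -11. ] 245 [-18.3   0.7 -10.8] 253 [-25.9   0.7 -10.6] 261 [-33.7   0.7 -11. ] 269 [-40.    0.7 -10.9] 277 [-45.9   0.7 -11. ] 285 [-51.5   0.7 -11.2] 293 [-54.7   0.7 -10.2] 301 [-54.9   0.7  -7.2] 309 [-53.2   0.7  -2.9] 317 [-54.    0.7  -0.3] 325 [-53.9   0.7   3.1] 333 [-53.1   0.7   7. ] 341 [-75.8   0.7  -9.4]
```

The punch is held upright: the fit gives a tilt under 0.01 rad, and the foot's end is about 26 mm below the TCP. Moving over the pendant's well.

>>> play_rows(plan=[[0, 10, -6, 0, 0, 0, 1], [0, 18, -11, 0, 0, 0, 1], [0, 18, -11, 0, 0, 0, 1], [0, 18, -11, 0, 0, 0, 1], [0, 18, -11, 0, 0, 0, 1], [0, 18, -11, 0, 0, 0, 1], [0, 18, -11, 0, 0, 0, 1], [0, 18, -11, 0, 0, 0, 1], [0, 18, -11, 0, 0, 0, 1], [0, 18, -11, 0, 0, 0, 1], [0, 18, -11, 0, 0, 0, 1], [0, 18, -11, 0, 0, 0, 1], [0, 18, -11, 0, 0, 0, 1], [0, 18, -11, 0, 0, 0, 1], [0, 18, -10.7, 0, 0, 0, 1], [0, 14.8, -8, 0, 0, 0, 1], [0, 0, 0, 0, 0, 0, 1], [0, 0, 0, 0, 0, 0, 1], [0, 0, 0, 0, 0, 0, 1]])

```text
clock: 8.63
eef_pos: [0.5592, 0.1543, 0.1655]
tool_rot: [0.191, 0.681, -0.192, 0.68]
ft_force: [-0.2, -0.7, -2.1]
grip_width: 0.0206
```

Run:
```python
from h import *
delta([0.5602,0.1541,0.09])
p=camera("wrist"); save(p,"w4.png")
W=world(p); o=get_obs(); e=o["eef_pos"]; M=R.from_quat(o["tool_rot"]).as_matrix()
v,u=np.mgrid[:400,:640]
L=(W-e)@M*1000
c=L[(v>190)&(v<245)&(u>260)&(u<380)&(np.abs(L[...,0]-6)<1.5)]; print("collar y range",c[:,1].min(),c[:,1].max(),"zmin",c[:,2].min())
m=(np.abs(W[...,2]-.0451)<.004)&(np.abs(W[...,0]-.545)<.13)&(np.abs(W[...,1]-.2)<.13)
print(cv2.minAreaRect(W[m][:,:2].astype(np.float32)*1000), m.sum())
```

```text
tool axes (cols)
 [[-0.002  0.522  0.853]
 [-0.001  0.853 -0.522]
 [-1.    -0.002 -0.001]] 
pos [0.5592 0.1543 0.1655] q [ 0.27  0.43  0.11  1.25 -0.    0.82]
shift mm [75.5  0.5  1. ]
collar y range -24.67514996772921 26.592769701230317 zmin -26.464166539441635
((545.2001953125, 196.4913330078125), (90.3226547241211, 170.4895782470703), 20.32806396484375) 16982
```

View pics/w4.png

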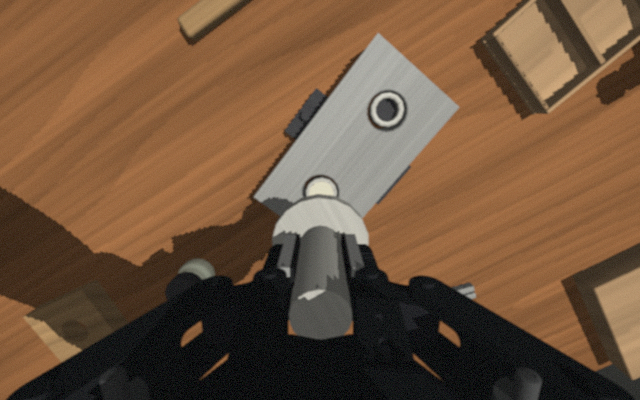

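The view shows the pendant at (321,188) just behind the collar and the ring at (388,109), well clear. The block fit repeats to 0.3 mm. I'll descend to just above contact with a 1 mm correction.

>>> play_rows(plan=[[10, 0, 0.5, 0, 0, 0, 1], [15, 0, 0.5, 0, 0, 0, 1], [15, 0, 0, 0, 0, 0, 1], [15, 0, 0, 0, 0, 0, 1], [15, 0, 0, 0, 0, 0, 1], [10, 0, 0, 0, 0, 0, 1], [5, 0, 0, 0, 0, 0, 1], [0, 0, 0, 0, 0, 0, 1], [0, 0, 0, 0, 0, 0, 1], [0, 0, 0, 0, 0, 0, 1]])

```text
clock: 9.52
eef_pos: [0.5617, 0.1538, 0.0822]
tool_rot: [0.192, 0.68, -0.192, 0.681]
ft_force: [0.9, -0.4, -1.0]
grip_width: 0.0208
```

>>> play_rows(plan=[[1.5, 0, 0, 0, 0, 0, 1], [1.5, 0, 0, 0, 0, 0, 1], [1.5, 0, 0, 0, 0, 0, 1], [1.5, 0, 0, 0, 0, 0, 1], [1.5, 0, 0, 0, 0, 0, 1], [1.5, 0, 0, 0, 0, 0, 1], [1, 0, 0, 0, 0, 0, 1], [0, 0, 0, 0, 0, 0, 1], [0, 0, 0, 0, 0, 0, 1], [0, 0, 0, 0, 0, 0, 1]])

```text
clock: 10.35
eef_pos: [0.561, 0.1538, 0.0717]
tool_rot: [0.192, 0.68, -0.192, 0.681]
ft_force: [-1.6, -0.2, 2.5]
grip_width: 0.0205
```

Contact came where expected, at the spring's preload. Pressing on slowly.

>>> play_rows(plan=[[1, 0, 0, 0, 0, 0, 1], [1, 0, 0, 0, 0, 0, 1], [1, 0, 0, 0, 0, 0, 1], [1, 0, 0, 0, 0, 0, 1], [1, 0, 0, 0, 0, 0, 1], [1, 0, 0, 0, 0, 0, 1], [1, 0, 0, 0, 0, 0, 1], [1, 0, 0, 0, 0, 0, 1], [1, 0, 0, 0, 0, 0, 1], [0, 0, 0, 0, 0, 0, 1], [0, 0, 0, 0, 0, 0, 1], [0, 0, 0, 0, 0, 0, 1]])

```text
clock: 11.35
eef_pos: [0.561, 0.1538, 0.0627]
tool_rot: [0.192, 0.68, -0.192, 0.681]
ft_force: [-1.8, -0.9, 6.5]
grip_width: 0.0207
```

>>> play_rows(plan=[[1, 0, 0, 0, 0, 0, 1], [1, 0, 0, 0, 0, 0, 1], [1, 0, 0, 0, 0, 0, 1], [0, 0, 0, 0, 0, 0, 1], [0, 0, 0, 0, 0, 0, 1]])

```text
clock: 11.77
eef_pos: [0.561, 0.1538, 0.0599]
tool_rot: [0.192, 0.68, -0.192, 0.681]
ft_force: [-2.7, -1.2, 7.3]
grip_width: 0.0205
```

>>> play_rows(plan=[[0.5, 0, 0, 0, 0, 0, 1], [0, 0, 0, 0, 0, 0, 1], [0, 0, 0, 0, 0, 0, 1]])

```text
clock: 12.02
eef_pos: [0.561, 0.1538, 0.0597]
tool_rot: [0.192, 0.68, -0.192, 0.681]
ft_force: [-2.6, -1.7, 9.9]
grip_width: 0.0205
```

>>> play_rows(plan=[[0.5, 0, 0, 0, 0, 0, 1], [0, 0, 0, 0, 0, 0, 1], [0, 0, 0, 0, 0, 0, 1]])

```text
clock: 12.27
eef_pos: [0.561, 0.1538, 0.0597]
tool_rot: [0.192, 0.68, -0.192, 0.681]
ft_force: [-4.7, -0.4, 11.8]
grip_width: 0.0208
```

The TCP height has stopped changing at 0.0597 while the force rises, so the collar is on the block. I'll add a little more push for a firm seat.

>>> play_rows(plan=[[0.6, 0, 0, 0, 0, 0, 1], [0, 0, 0, 0, 0, 0, 1], [0, 0, 0, 0, 0, 0, 1]])

```text
clock: 12.52
eef_pos: [0.561, 0.1538, 0.0596]
tool_rot: [0.192, 0.68, -0.192, 0.681]
ft_force: [-6.5, -2.5, 14.6]
grip_width: 0.0203
```

>>> play_rows(plan=[[0.6, 0, 0, 0, 0, 0, 1], [0, 0, 0, 0, 0, 0, 1], [0, 0, 0, 0, 0, 0, 1], [0, 0, 0, 0, 0, 0, 1]])

```text
clock: 12.85
eef_pos: [0.561, 0.1538, 0.0596]
tool_rot: [0.192, 0.68, -0.192, 0.681]
ft_force: [-7.1, -1.2, 18.2]
grip_width: 0.0209
```

Run:
```python
from h import *
p=camera("wrist"); save(p,"w5.png"); W=world(p); o=get_obs(); e=o["eef_pos"]
print(np.round(e,4),np.round(o["ft_force"],1),np.round(o["ft_torque"],2))
L=(W-e)@R.from_quat(o["tool_rot"]).as_matrix()*1000
v,u=np.mgrid[:400,:640]
m=(v>190)&(v<245)&(u>260)&(u<380)&(np.abs(L[...,0]-6)<4)&(W[...,2]>.049); P=W[m]
A=np.c_[P[:,:2]-P[:,:2].mean(0),np.ones(len(P))]
for i in range(5):
    k=np.linalg.lstsq(A,P[:,2],rcond=None)[0]; g=np.abs(A@k-P[:,2])<.0012; A,P=A[g],P[g]
print("collar top slope, z",k,len(P)); c=L[m]
s=np.hypot(L[...,1]-.9,L[...,2])
E_=[(y,c[np.abs(c[:,1]-y)<1][:,2].min()) for y in range(-18,20,2)]
from scipy.optimize import least_squares
E_=np.array(E_); f=least_squares(lambda q:np.hypot(E_[:,0]-q[0],E_[:,1]-q[1])-26,[0,0],loss="soft_l1"); print("collar centre tool yz",f.x)
M=R.from_quat(o["tool_rot"]).as_matrix(); print("world",np.round(e+M[:,1]*f.x[0]/1000+M[:,2]*f.x[1]/1000,4),"well [.5608 .1543]")
for r in range(237,340,16): print(np.round(L[r,320],1),end=' ')
```

```text
[0.561  0.1538 0.0596] [-6.9 -1.  17.2] [-0.43  1.44  0.04]
collar top slope, z [ 0.00303356 -0.00303591  0.05306051] 2492
collar centre tool yz [ 0.77717605 -0.47552813]
world [0.561  0.1547 0.0596] well [.5608 .1543]
[-10.1   0.7 -11.7] [-26.2   0.6 -11.3] [-38.7   0.6 -10.7] [-50.5   0.6 -11.2] [-52.6   0.6  -6.3] [-53.5   0.7  -0.6] [-53.5   0.7   6. ]
```

View pics/w5.png

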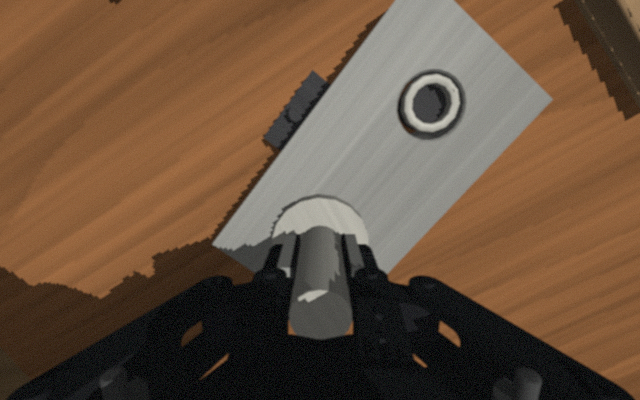

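The collar at (320,225) lies flat on the block. Its top is at z = 0.0531 against 0.053 expected, it slopes 0.004 rad, and it is within 1 mm of the well's centre. The ring at (431,103) is untouched. Handing in.

```bash
python3 -c "
from workcell import *
print(job_done()); o=get_obs(); print(o['clock'],o['eef_pos'],o['ft_force'],o['grip_width'])"
```

```text
the job is handed in; nothing more can be done
None
the job is handed in; nothing more can be done
```

I lifted the punch from its stand, lowered its foot into the pendant's nest and pressed until the collar sat on the block. I handed the job in at about 13 s, still gripping and pressing. `job_done()` reports no verdict, so success is judged only from the checks below.

**Last checks before handing in:**
- **Seating:** the collar's top was at z = 0.0531 m, where 0.053 was expected, and sloped about 0.004 rad. The tool stopped moving down while the force kept rising, so the collar is on its stop.
- **Position:** the punch was within about 1 mm of the well's centre.
- **Force:** the wrist read about 17–18 N upward. Taking off the spring's 9.6 N leaves roughly 9–10 N on the block, by estimate rather than direct measurement.
- **Grip:** the finger opening was about 0.021 m on the shank.
- **Ring:** it was still in place in the last picture. I didn't measure it or its plunger.
- **Bystanders:** I saw no contact on the way and did not measure them again at the end.

None of these checks failed. One oddity was a sideways wrist force of about 7 N that built up while pressing, probably friction between the collar and the block. I did not trace its cause.

The reading I tried to take after handing in returned nothing, so there are no figures for the final second itself.

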